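# Draw a bearing ball into the dish and hold it ready, turned a quarter

## Task

Press the black plunger head of the ball dispenser right down to its stop so that the steel ball rolls down the chute into the aluminium dish standing below, and let the ball settle in the middle. Then lift the dish straight up by the wooden grip of its bail handle and, with it in the air, turn it a quarter turn (either way), so that the grip, which lay square across the chute, now lies in line with it, keeping the dish level and the ball in its middle all the while. Finish while still holding the dish like that, level and still, well clear of bench and dispenser; do not put it down, and leave the other things on the bench alone.

Things in the scene. Friction and masses are not known exactly. Their poses are not given: they have to be found in the camera images.
- dispenser: ball dispenser fixed to the bench, 110 x 64 mm: steel base plate, aluminium channel sloping down to its -x, grey bridge with the plunger over it. Origin on the bench top under the plunger's axis; z up. The chute runs along its x; low end at x = -46 mm, floor there 42 mm up, side walls to 54 mm. Bridge 24 mm (x) by 58 mm (y), its collar ends 112 mm up. Position and heading vary
- plunger_head (a point): middle of the top face of the black plunger head, a disc 32 mm across, 142 mm above the bench when up. Pressed straight down; a light spring resists (about 1.5 N at the top, 4 N at the stop) and raises it when let go
- plunger (a joint): travel of the plunger, m: 0 up, 0.016 pressed down to its stop. A gate on it blocks the channel in front of the ball; only near the stop is the gate below the channel floor and the ball free. Keep it down for about a second so that the ball gets out
- dish_handle (a point): centre of the wooden grip of the dish's bail handle, 104 mm above the dish's underside, straight over its middle; grip 12 mm thick (dish x), 74 mm long (y), 20 mm high. At the start the dish stands on the bench about 114 mm from the plunger axis, to dispenser -x, its y parallel to the dispenser's within 8 degrees; it lifts straight up past the chute. Axes: y along the grip, z up
- dish_centre (a point): middle of the dish's hollow, on its upper face, 6 mm above its underside; axes as for dish_handle. Round aluminium dish 120 mm across, rim 23 mm high, shallow cone inside (slope 0.1 to 26 mm from the middle, then 0.35), so the ball rests in the middle while the dish is level and moved gently; about 220 g. Two wire legs rise from the rim at y = +60 and -60 mm
- ball: steel ball, 24 mm across, about 55 g; origin at its centre. At the start it waits in the channel behind the gate; resting in the middle of the dish its centre is 12 mm above dish_centre
- glue_pot: small brown jar with white lid, 38 mm across, 46 mm high, origin under its centre; a bystander
- green_tape: roll of green tape, 73 mm across, 18 mm high, origin under its centre; a bystander
- small_carton: small red and white card box 26 x 34 x 30 mm, origin under its centre; a bystander
Not all that is in view belongs to the job. Of the things like the part that bears dish_handle, leave any that is pink or red; of the rest the larger one is meant.

How it is judged:
By the outcome, as a careful person would: the job done as asked, in the order asked, and still so for the second after the job is handed in, while the arm keeps its last pose, push and grip.
It also fails if it takes over 51 s, if anything falls off the work surface, if the arm or the gripper's body presses on something with over 40 N, if the wrist force passes 120 N, or if a joint passes its speed limit or range.

## Robot

A 6-joint arm with a two-finger parallel gripper is mounted at the origin on a cart in front of the work surface, level with it; the furniture and walls round the work are solid. World frame = base frame: x ahead of the robot, y to its left, z up, the work surface at z = 0. Lengths are in m, angles in degrees, forces in N, time in s.
With the tool pointing down it reaches from about 0.4 to 0.825 m from the base axis. Payload 7 kg.
Tool frame: the origin (TCP) lies midway between the tips of the shut fingers; the grasp point (between the pads) lies hold_point_z behind it (hold_point_z is the distance from the TCP to the grasp point, in m); z points along the fingers, y is the line along which they close (so a half turn about z gives the same grasp; the last joint's range is limited). The gripper opens to 88 mm and grips with 3 to 60 N. Pads are 19 mm wide; open, the fingers measure 130 mm over their backs; the gripper's body (78 mm by 193 mm) begins 47 mm behind the grasp point.
Start: joints at [-58.493, 20.546, 0.682, 0, -70.136, -16.507], TCP at [0.175, -0.652, 0.227] pointing down, gripper open.
Joint ranges: [-176.03, 176.03], [-82.01, 121.73], [-58.28, 71.71], [-173.87, 95.51], [-174.79, -0.11], [-173.66, 173.66]. Speed limits (degrees/s): [136.94, 136.94, 172.46, 180, 180, 180].

## Interface

Orientations are given as [roll, pitch, yaw] about the fixed x, y, z axes, in that order (R = Rz(yaw) Ry(pitch) Rx(roll)).
In Python, from plant import * gives the robot as it stands.
- The arm moves only by the tool step_arm, never from a script. Its argument "steps" is a list that holds one entry, the list of rows, each a list of 6 numbers: the shift along the tool's x, y, z scaled (see below), then the turn, a rotation vector about the tool's x, y, z scaled (see below). In form: [[[tx, ty, tz, wx, wy, wz], ...]]. A call has 1 to 20 rows; each row is the pose to reach, as a shift and turn from the pose commanded when the call began, along the tool's axes at that moment; what a row does not reach only later rows make up. The controller multiplies each number of a shift by 100 mm and each number of a turn by 0.5 rad. A row lasts 1/10 s, in which the tool goes at most 50 mm and 8.59 degrees, less where a joint would pass 70% of its speed; a pose out of reach is approached as far as the arm can. A call with a number of a shift or a turn outside -1 to 1 is refused whole. A call with a gripper value outside its range is refused whole. "jaw" is the closure in counts, from 0 (fully open) to 255 (shut), set as the call begins (left out, the last holds). The fingers move at their own pace and stop on an object; the grip force is fixed at half the most. Time passes only in rows, so rows that repeat a pose let the fingers close. It gives the time, the measured TCP pose, the force, the opening and the grip force at its end, in the units of the state.
- get_obs(): the state, without advancing time (a new reading comes with each control period).
- snapshot(name): name is "scene" or "top" or "wrist"; returns (picture, depth): 400x640x3 uint8, red, green, blue; 400x640 float32, m along the optical axis (not along the pixel's ray), 0 where there is no reading.
- calibration(name): a dict with "mtx" (3x3 intrinsics, pixels), "rvec" (rotation vector, rad) and "tvec" (3), from world to camera coordinates, as OpenCV has them. Camera axes: x right, y down, z forward; pixel columns grow to the right and rows downward; lengths in m; the calibration is good to about 2 mm. A picture is of the moment at which its call begins: read the wrist's pose just before it. calibration takes no time and is no camera call; for the wrist camera it gives the pose at the moment of the call.
- close_job(): hands the job in; it is judged then, once.
The state is a dict: "clock": time; "joint_pos": joint angles; "qvel": joint speeds; "tau": joint torques, N m; "tool_pos": TCP position; "orientation": TCP orientation; "force": force on the tool from outside, world axes, zero at the start; "moment": the same for the moment, N m; "opening": finger opening in m; "gripper_force": force on a finger pad.
Only numpy, scipy, OpenCV 4.12 (cv2) and the standard library are available. Lean on these libraries where they do the work, as an engineer would, in place of code of your own. Each camera call takes 0.05 s, during which the arm holds its last target. There are 200 camera calls.

## Working session

There is one attempt and no reset: what is moved stays moved. The work goes in short steps, Python scripts to look and compute and a tool call to move; the robot and the scene stay as the last step left them, time stands still between calls to the robot, and variables do not carry over. Pictures are saved under pics/ and viewed, at most 10 in all, crops included, and the job is handed in when it is done.

Besides the shell and the picture viewer there is one more tool, called by a JSON object that holds its "op" and its "data", one argument or row to a line. step_arm: Moves the arm, as the interface text tells. Its arguments: {"type":"object","properties":{"steps":{"type":"array","items":{"type":"array","items":{"type":"array","items":{"type":"number","minimum":-1,"maximum":1}}}},"jaw":{"type":"number"}},"required":["steps"]}

```bash
ls; mkdir -p pics
python3 - <<'E'
from plant import *
import cv2,numpy as np
o=get_obs();print(o)
ims=[]
for n in("scene","top"):
    p,d=snapshot(n);np.savez(n+'.npz',p=p,d=d,**{k:np.array(v) for k,v in calibration(n).items()})
    cv2.imwrite(f'pics/{n}1.png',p[...,::-1])
    c=calibration(n);R=cv2.Rodrigues(np.array(c['rvec'],float))[0];print(n,-R.T@np.array(c['tvec']).ravel(),R[2],c['mtx'])
E
```

```text
pics
{'clock': 0.0, 'joint_pos': array([-5.84940196e+01,  2.05900643e+01,  6.34043870e-01, -1.80577747e-02,
       -7.01333202e+01, -1.65060259e+01]), 'qvel': array([-0.07235613,  0.01546002, -0.05721841,  0.03288878,  0.00545699,
        0.10925856]), 'tau': array([ 1.08209399e-03, -5.82713950e+01,  2.93052542e+01,  6.99670315e+00,
        6.77254808e-03, -2.28512208e-04]), 'tool_pos': array([ 0.17453915, -0.65156068,  0.22564667]), 'orientation': array([ 1.79909518e+02, -9.10934842e-03, -1.65006188e+02]), 'force': array([-0.34314753, -0.22185186, -0.475207  ]), 'moment': array([ 0.03140998, -0.04526506,  0.07057427]), 'gripper_force': 0.0, 'opening': 0.08746219627239571}
scene [-0.42338589  0.40973051  0.66727036] [ 0.77140196 -0.4252508  -0.47339284] [[482.71261523   0.         319.67837351]
 [  0.         482.71261523 198.17597333]
 [  0.           0.           1.        ]]
top [ 0.23113383 -0.09594846  1.4227154 ] [ 0.21037002 -0.00583545 -0.97760442] [[499.11807715   0.         317.86324846]
 [  0.         499.11807715 199.46154791]
 [  0.           0.           1.        ]]
```

View pics/scene1.png

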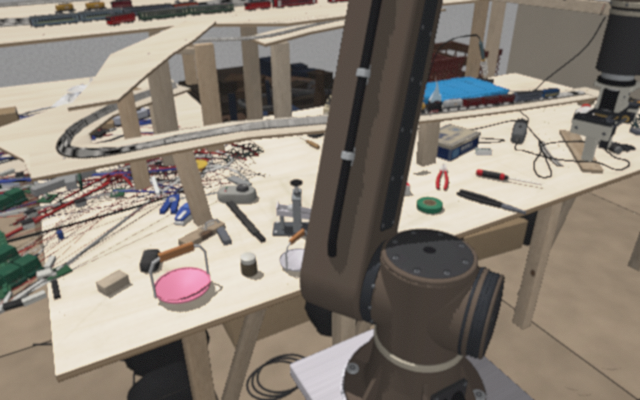

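View pics/top1.png

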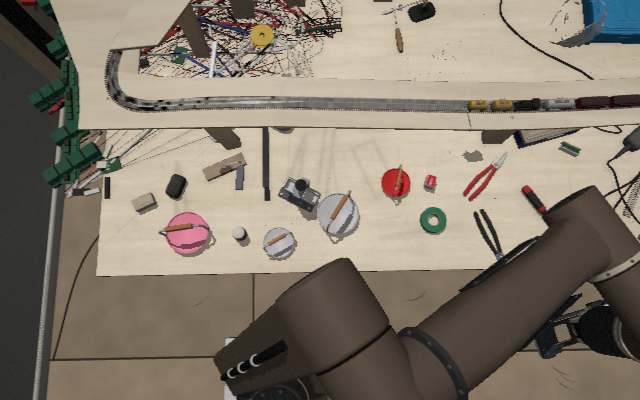

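The top view shows the dispenser with its black plunger head near (301,186). The large grey dish is at (338,213) with its brown grip at about (341,206). The smaller grey dish at (279,243) and the pink and red dishes are decoys. A raised train shelf lies beyond row 130.

```bash
cat > h.py <<'E'
import numpy as np,cv2
def cam(c):
    R=cv2.Rodrigues(np.array(c['rvec'],float).ravel())[0];t=np.array(c['tvec'],float).ravel();return np.array(c['mtx'],float),R,t
def ray(c,uv,z):
    K,R,t=cam(c);d=R.T@np.linalg.solve(K,np.array([uv[0],uv[1],1.]));o=-R.T@t
    return o+d*(z-o[2])/d[2]
def cloud(c,dep):
    K,R,t=cam(c);v,u=np.mgrid[:dep.shape[0],:dep.shape[1]]
    P=np.stack([(u-K[0,2])/K[0,0]*dep,(v-K[1,2])/K[1,1]*dep,dep],-1)
    return (P-t)@R
E
python3 - <<'E'
from h import *
c=dict(np.load('top.npz'));P=cloud(c,c['d']);p=c['p']
hsv=cv2.cvtColor(p,cv2.COLOR_RGB2HSV)
def roi(m,x0,x1,y0,y1):
    q=np.zeros_like(m);q[y0:y1,x0:x1]=m[y0:y1,x0:x1];return q
g=roi((hsv[...,1]>100)&(hsv[...,0]<20)&(hsv[...,2]>70),320,365,180,240)
v,u=np.nonzero(g);print('grip n',len(u),u.mean(),v.mean(),ray(c,(u.mean(),v.mean()),.114), 'depth med',np.median(P[g],0))
(_,(w,h),a)=r=cv2.minAreaRect(np.stack([u,v],1).astype(np.float32));b=cv2.boxPoints(r);print([ray(c,q,.114)[:2].round(4) for q in b])
k=roi(hsv[...,2]<60,285,322,172,205);n,l,s,ce=cv2.connectedComponentsWithStats(k.astype(np.uint8))
for i in range(1,n):
    if s[i,4]>15: print('black',s[i],ce[i],ray(c,ce[i],.142),np.median(P[l==i],0))
# base plate/dispenser heights
d=roi((P[...,2]>.03),280,325,172,212);
for y in range(174,212,3): print(y,(P[y,280:324:3,2]*1000).astype(int))
print('shelf',[(y,P[y,300].round(3)) for y in (20,70,85,115,125,128,132,140)])
# dish outline
m=roi((P[...,2]>.012)&(P[...,2]<.04)&~((hsv[...,1]>80)),316,365,188,242)
v,u=np.nonzero(m);e=cv2.fitEllipse(cv2.convexHull(np.stack([u,v],1).astype(np.float32)));print(e,ray(c,e[0],.023))
cr=p[165:250,255:375];cv2.imwrite('pics/crop1.png',cv2.resize(cr,None,fx=6,fy=6,interpolation=cv2.INTER_CUBIC)[...,::-1])
E
```

```text
grip n 102 339.03921568627453 206.61764705882354 [ 0.49216783 -0.16001827  0.114     ] depth med [ 0.49192385 -0.1599739   0.1142814 ]
[array([ 0.4643, -0.1363]), array([ 0.5254, -0.1753]), array([ 0.5198, -0.1838]), array([ 0.4588, -0.1448])]
black [295 180  14  11 109] [300.99082569 185.06422018] [ 0.54641694 -0.05975594  0.142     ] [ 0.54726653 -0.0598282   0.14221927]
black [288 192  24  13 124] [296.89516129 200.08064516] [ 0.50605623 -0.04855511  0.142     ] [ 0.52622523 -0.04345566  0.01221128]
174 [-4 -1  0 -1  3 -4 -3  0  0 -1 -3  3  6 -2 -2]
177 [ 6 -1 -1  3  1  0  5 -2  0  4  2  1  4  2  1]
180 [  3   0  77  62  68   8 145 142 144 107   2  -2   2   1   3]
183 [  0   4  66  56  55 142 140 146 142 107  -1   3  -4   3  -1]
186 [  5  81  56  57  62 143 144 140 146  73   8   3   0  -1   0]
189 [ 10   9  67  54  54 108 146 140 132  58   9   3   4   2   6]
192 [  5   6   5  53  66 109 111 113  50  49  47  58   6   2   3]
195 [  9   9   9   7 101 112 111 111  50  48  45  40  51   5   0]
198 [ -1   6   9   7   7  84 106  58  44  48  45  46  47  -2   2]
201 [-3 -3  2  4 14 42 61  7  7 58 50 37  7  4 23]
204 [ 0  0  2  0 -2  7 15  8  8  7 43 53  1 20 23]
207 [-2  6 -1  1 -1  4 -3  8 12 12  7  0 -2 23 15]
210 [ 4 -2  1  2  0  0  1  0  0  7  8  1  0 18 14]
shelf [(20, array([ 1.113, -0.059,  0.009])), (70, array([ 0.945, -0.057,  0.004])), (85, array([ 0.79 , -0.063,  0.229])), (115, array([ 0.712, -0.062,  0.22 ])), (125, array([ 0.684, -0.061,  0.223])), (128, array([ 0.758, -0.055, -0.001])), (132, array([ 0.746, -0.055, -0.   ])), (140, array([ 0.719, -0.054,  0.002]))]
((334.9533996582031, 210.81967163085938), (41.800662994384766, 48.991939544677734), 135.6546173095703) [ 0.49829915 -0.15247572  0.023     ]
```

View pics/crop1.png

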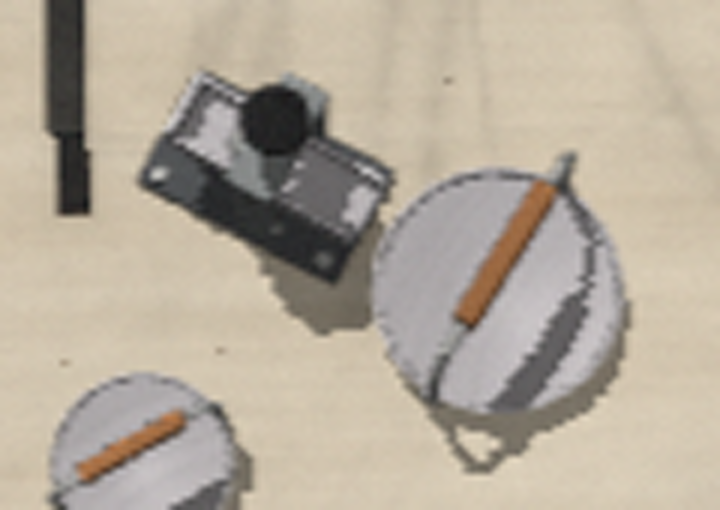

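The close crop shows the chute pointing at the dish, the plunger head near world (0.547,-0.060) and the grip near (0.492,-0.160), with the grip's yaw about -32°. I'll move toward a viewpoint above both.

{"op": "step_arm", "data": {
  "steps": [
    [[-0.5,0.45,-0.1,0,0,0],[-0.95,0.87,-0.18,0,0,0],[-0.95,0.87,-0.18,0,0,0],[-0.95,0.87,-0.18,0,0,0]]
  ],
  "jaw": 255
}}

```text
clock: 0.5
tool_pos: [0.2457, -0.541, 0.2456]
orientation: [-179.9, 0.1, -164.8]
force: [0.6, 0.2, 0.3]
opening: 0.0612
gripper_force: 0.0
```

{"op": "step_arm", "data": {
  "steps": [
    [[-0.35,0.32,-0.1,0,0,0],[-0.7,0.64,-0.18,0,0,0],[-0.95,0.87,-0.18,0,0,0],[-0.95,0.87,-0.18,0,0,0]]
  ]
}}

```text
clock: 0.9
tool_pos: [0.3147, -0.4325, 0.2629]
orientation: [-180.0, 0.1, -164.8]
force: [0.2, -0.6, 1.2]
opening: 0.0297
gripper_force: 0.0
```

{"op": "step_arm", "data": {
  "steps": [
    [[-0.35,0.32,-0.1,0,0,0],[-0.7,0.64,-0.18,0,0,0],[-0.95,0.87,-0.18,0,0,0],[-0.95,0.87,-0.18,0,0,0]]
  ]
}}

```text
clock: 1.3
tool_pos: [0.384, -0.3242, 0.2807]
orientation: [180.0, 0.0, -164.8]
force: [-0.4, -0.8, 0.2]
opening: 0.0015
gripper_force: 0.0
```

{"op": "step_arm", "data": {
  "steps": [
    [[-0.35,0.32,-0.1,0,0,0],[-0.7,0.64,-0.18,0,0,0],[-0.95,0.87,-0.18,0,0,0],[-0.95,0.87,-0.18,0,0,0]]
  ]
}}

```text
clock: 1.7
tool_pos: [0.4533, -0.2158, 0.2982]
orientation: [180.0, -0.0, -164.9]
force: [0.3, -0.1, -0.1]
opening: 0.0004
gripper_force: 0.0
```

{"op": "step_arm", "data": {
  "steps": [
    [[-0.35,0.32,0,0,0,0.2],[-0.7,0.64,0,0,0,0.4],[-0.95,0.87,0,0,0,0.6],[-0.95,0.87,0,0,0,0.83],[-0.95,0.87,0,0,0,0.83]]
  ]
}}

```text
clock: 2.2
tool_pos: [0.5211, -0.1092, 0.2977]
orientation: [-180.0, -0.1, 171.2]
force: [0.1, -0.2, -0.9]
opening: 0.0006
gripper_force: 0.0
```

{"op": "step_arm", "data": {
  "steps": [
    [[0,0,0,0,0,0.28],[0,0,0,0,0,0.56],[0,0,0,0,0,0.83],[0,0,0,0,0,0.83],[0,0,0,0,0,0.83]]
  ]
}}

```text
clock: 2.7
tool_pos: [0.5206, -0.1099, 0.2985]
orientation: [-180.0, -0.0, 147.7]
force: [-0.0, 0.3, 0.9]
opening: 0.0005
gripper_force: 0.0
```

Run:
```python
from plant import *
from h import *
try: print('hpz',hold_point_z)
except NameError: print([k for k in globals() if not k.startswith('_')])
o=get_obs();print(o['joint_pos'].round(1))
c=calibration('wrist');p,d=snapshot('wrist');np.savez('w1.npz',p=p,d=d,**{k:np.array(v) for k,v in c.items()})
cv2.imwrite('pics/w1.png',p[...,::-1]);K,R,t=cam(c);print(-R.T@t,R[2])
```

```text
hpz 0.0188
[   9.2    4.7  -10.6    0.   -74.8 -131.5]
[ 0.45998498 -0.07095631  0.45757974] [ 0.22490344 -0.14105316 -0.96411745]
```

View pics/w1.png

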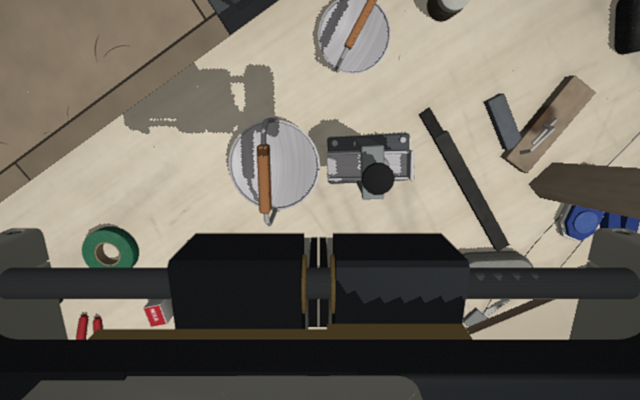

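The wrist view shows the plunger head at about (377,178), the grip from (264,145) to (265,212), and the chute along row 158. Next I'll measure the positions and headings.

Run:
```python
from h import *
c=dict(np.load('w1.npz'));P=cloud(c,c['d']);p=c['p'];hsv=cv2.cvtColor(p,cv2.COLOR_RGB2HSV)
def roi(m,x0,x1,y0,y1):
    q=np.zeros_like(m);q[y0:y1,x0:x1]=m[y0:y1,x0:x1];return q
g=roi((hsv[...,1]>100)&(hsv[...,0]<20)&(hsv[...,2]>70)&(P[...,2]>.105),245,285,130,225)
X=P[g];ctr,_,vt=0,0,np.linalg.svd(X[:,:2]-X[:,:2].mean(0),full_matrices=False)[2]
print('grip',len(X),X.mean(0),np.median(X,0),'yaw',np.degrees(np.arctan2(vt[0,1],vt[0,0])))
v,u=np.nonzero(g);r=cv2.minAreaRect(np.stack([u,v],1).astype(np.float32));print('ray rect',r,ray(c,r[0],.114))
q=(X[:,:2]-X[:,:2].mean(0))@vt.T;print(np.ptp(q,axis=0),(q.max(0)+q.min(0))/2)
k=roi((hsv[...,2]<70)&(P[...,2]>.13),355,400,155,200);v,u=np.nonzero(k);e=cv2.minEnclosingCircle(np.stack([u,v],1).astype(np.float32))
print('head',k.sum(),e,ray(c,e[0],.142),ray(c,(u.mean(),v.mean()),.142),P[k].mean(0))
# dispenser heading: base plate / channel outline
b=roi((P[...,2]>.045)&(P[...,2]<.07),320,420,125,200);X=P[b];
r=cv2.minAreaRect((X[:,:2]*1000).astype(np.float32));print('channel',r)
b=roi((P[...,2]>.004)&(P[...,2]<.02)&(hsv[...,2]<110),320,420,125,200);X=P[b];r=cv2.minAreaRect((X[:,:2]*1000).astype(np.float32));print('base',r)
h=P[k].mean(0);gg=P[g].mean(0);print('head->grip',np.hypot(*(h-gg)[:2]),np.degrees(np.arctan2(*(h-gg)[1::-1])))
gr=cv2.cvtColor(p,cv2.COLOR_RGB2GRAY)[120:205,315:425]
L=cv2.createLineSegmentDetector().detect(gr)[0][:,0]
for l in L:
    if np.hypot(l[2]-l[0],l[3]-l[1])>30 and abs(l[3]-l[1])<15:
        a=[ray(c,(l[i]+315,l[i+1]+120),.054) for i in(0,2)];d=a[1]-a[0];print(l.round(),np.degrees(np.arctan2(d[1],d[0])).round(1),a[0].round(3))
```

```text
grip 748 [ 0.48936479 -0.156166    0.11463018] [ 0.48912006 -0.15612595  0.11437931] yaw -33.444028289082254
ray rect ((263.91998291015625, 178.51870727539062), (67.19085693359375, 11.54238224029541), 88.15238952636719) [ 0.48842826 -0.15557163  0.114     ]
[0.1071033  0.06123064] [-0.01792453  0.02429387]
head 805 ((376.4921875, 180.171875), 18.25583267211914) [ 0.54535773 -0.05791421  0.142     ] [ 0.54419419 -0.05613702  0.142     ] [ 0.54356032 -0.05621395  0.14449529]
channel ((544.66015625, -53.0565185546875), (97.22877502441406, 55.11151885986328), 60.493385314941406)
base ((549.6015014648438, -47.463741302490234), (107.3099365234375, 64.061767578125), 60.60175704956055)
head->grip 0.11369946183247008 61.5327724818982
[13. 17. 89. 12.] 61.3 [ 0.492 -0.077  0.054]
[44. 31. 13. 32.] -120.5 [ 0.527 -0.054  0.054]
```

Averaging the two views puts the plunger head at about (0.546,-0.058), the grip at (0.490,-0.158), and the chute heading at about 61°. Next is the move to above the head, then the press.

{"op": "step_arm", "data": {
  "steps": [
    [[0.03,0.29,0.3,0,0,0],[0.06,0.575,0.6,0,0,0],[0.06,0.575,0.9,0,0,0],[0.06,0.575,0.95,0,0,0],[0.06,0.575,0.95,0,0,0]]
  ]
}}

```text
clock: 3.25
tool_pos: [0.5464, -0.0577, 0.2032]
orientation: [-179.9, -0.1, 147.6]
force: [0.5, 0.4, 0.4]
opening: 0.0006
gripper_force: 0.0
```

{"op": "step_arm", "data": {
  "steps": [
    [[0,0,0.2,0,0,0],[0,0,0.35,0,0,0],[0,0,0.45,0,0,0],[0,0,0.52,0,0,0],[0,0,0.58,0,0,0],[0,0,0.63,0,0,0],[0,0,0.68,0,0,0],[0,0,0.72,0,0,0],[0,0,0.75,0,0,0],[0,0,0.77,0,0,0],[0,0,0.77,0,0,0]]
  ]
}}

```text
clock: 4.35
tool_pos: [0.5472, -0.0572, 0.1267]
orientation: [180.0, 0.0, 147.5]
force: [0.9, -0.0, 4.0]
opening: 0.0003
gripper_force: 1.9
```

Force is 4 N at z=0.1267, close to the stop. I'll press a little further and hold.

{"op": "step_arm", "data": {
  "steps": [
    [[0,0,0.01,0,0,0],[0,0,0.02,0,0,0],[0,0,0.025,0,0,0],[0,0,0.025,0,0,0],[0,0,0.025,0,0,0]]
  ]
}}

```text
clock: 4.85
tool_pos: [0.5474, -0.0573, 0.1261]
orientation: [180.0, 0.1, 147.5]
force: [-4.2, -0.9, 16.3]
opening: 0.0003
gripper_force: 8.7
```

At the stop, with 16 N. I'll hold for about 1.5 s.

{"op": "step_arm", "data": {
  "steps": [
    [[0,0,0,0,0,0],[0,0,0,0,0,0],[0,0,0,0,0,0],[0,0,0,0,0,0],[0,0,0,0,0,0],[0,0,0,0,0,0],[0,0,0,0,0,0],[0,0,0,0,0,0],[0,0,0,0,0,0],[0,0,0,0,0,0],[0,0,0,0,0,0],[0,0,0,0,0,0],[0,0,0,0,0,0],[0,0,0,0,0,0],[0,0,0,0,0,0]]
  ]
}}

```text
clock: 6.35
tool_pos: [0.5474, -0.0573, 0.1261]
orientation: [180.0, 0.1, 147.5]
force: [-3.8, 0.9, 18.1]
opening: -0.0001
gripper_force: 8.6
```

{"op": "step_arm", "data": {
  "steps": [
    [[0,0,-0.1,0,0,0],[0,0,-0.2,0,0,0],[0,0,-0.4,0,0,0],[0,0,-0.7,0,0,0],[0,0,-1,0,0,0],[0,0,-1,0,0,0]]
  ]
}}

```text
clock: 6.95
tool_pos: [0.5485, -0.0569, 0.2283]
orientation: [179.8, 0.3, 147.5]
force: [-0.3, -0.3, 0.3]
opening: 0.0005
gripper_force: 0.0
```

{"op": "step_arm", "data": {
  "steps": [
    [[0,-0.3,-0.2,0,0,0],[0,-0.6,-0.5,0,0,0],[0,-0.6,-0.7,0,0,0],[0,-0.6,-0.7,0,0,0],[0,-0.6,-0.7,0,0,0]]
  ],
  "jaw": 130
}}

```text
clock: 7.45
tool_pos: [0.5141, -0.1075, 0.2937]
orientation: [180.0, -0.0, 147.4]
force: [-0.9, 0.2, -0.9]
opening: 0.0352
gripper_force: 0.0
```

```bash
cat > look.py <<'E'
import sys
from plant import *
from h import *
n=sys.argv[1];c=calibration('wrist');p,d=snapshot('wrist');np.savez(n+'.npz',p=p,d=d,**{k:np.array(v) for k,v in c.items()})
cv2.imwrite(f'pics/{n}.png',p[...,::-1])
P=cloud(c,d);hsv=cv2.cvtColor(p,cv2.COLOR_RGB2HSV)
g=(hsv[...,1]>100)&(hsv[...,0]<20)&(hsv[...,2]>70)&(abs(P[...,2]-.114)<.008)&(np.hypot(P[...,0]-.49,P[...,1]+.158)<.05)
m=cv2.morphologyEx(g.astype(np.uint8),cv2.MORPH_OPEN,np.ones((3,3)))
v,u=np.nonzero(m);r=cv2.minAreaRect(np.stack([u,v],1).astype(np.float32));b=cv2.boxPoints(r);W=np.array([ray(c,q,.114)[:2] for q in b])
X=P[m>0][:,:2];vt=np.linalg.svd(X-X.mean(0),full_matrices=False)[2]
print('grip px',r,'ray',W.mean(0),'depth',X.mean(0),'yaw',np.degrees(np.arctan(vt[0,1]/vt[0,0])))
for i in(0,1): e=W[i+1]-W[i];print(np.hypot(*e).round(4),np.degrees(np.arctan2(e[1],e[0])).round(1))
o=get_obs();print(o['tool_pos'],o['orientation'],o['clock'])
E
python3 look.py w2
```

```text
grip px ((264.8656005859375, 186.50518798828125), (67.25796508789062, 11.837403297424316), 87.79740142822266) ray [ 0.48957972 -0.15615891] depth [ 0.48967105 -0.15659944] yaw -32.158733473353216
0.012 59.6
0.0716 -32.6
[ 0.51385728 -0.10739832  0.29300494] [-1.79979785e+02 -1.00503740e-01  1.47437263e+02] 7.5
```

View pics/w2.png

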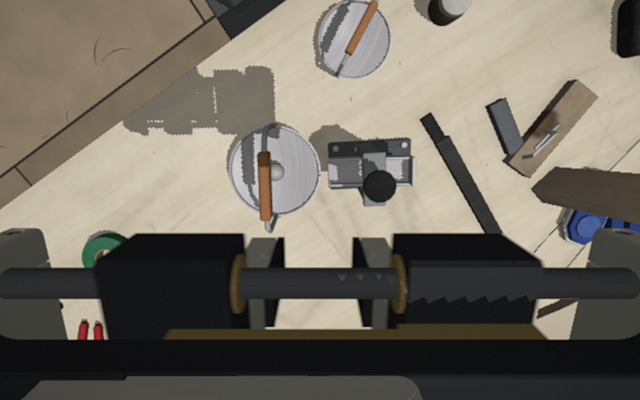

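The ball lies in the dish at (277,172), about its middle. The measured grip is at (0.4896,-0.156), yaw -32.5°, which matches the tool yaw. I'll go to just above the grip.

{"op": "step_arm", "data": {
  "steps": [
    [[-0.03,-0.28,0.1,0,0,0],[-0.065,-0.545,0.3,0,0,0],[-0.065,-0.545,0.6,0,0,0],[-0.065,-0.545,0.9,0,0,0],[-0.065,-0.545,0.95,0,0,0],[-0.065,-0.545,0.95,0,0,0]]
  ]
}}

```text
clock: 8.1
tool_pos: [0.49, -0.157, 0.1979]
orientation: [-179.9, -0.2, 147.5]
force: [-0.2, 0.1, 0.6]
opening: 0.0436
gripper_force: 0.0
```

{"op": "step_arm", "data": {
  "steps": [
    [[0,0,0.25,0,0,0],[0,0,0.5,0,0,0],[0,0,0.6,0,0,0],[0,0,0.62,0,0,0],[0,0,0.62,0,0,0]]
  ]
}}

```text
clock: 8.6
tool_pos: [0.4915, -0.1572, 0.1381]
orientation: [180.0, 0.1, 147.5]
force: [0.9, -0.3, -0.1]
opening: 0.043
gripper_force: 0.0
```

```bash
python3 look.py w3
```

```text
grip px ((313.5, 219.5), (93.0, 19.0), 90.0) ray [ 0.48214442 -0.15339626] depth [ 0.48106851 -0.15271679] yaw -32.63383648014628
0.0106 57.5
0.0567 -32.3
[ 0.49163979 -0.15721066  0.13839485] [1.79963772e+02 9.32097621e-02 1.47472911e+02] 8.65
```

View pics/w3.png

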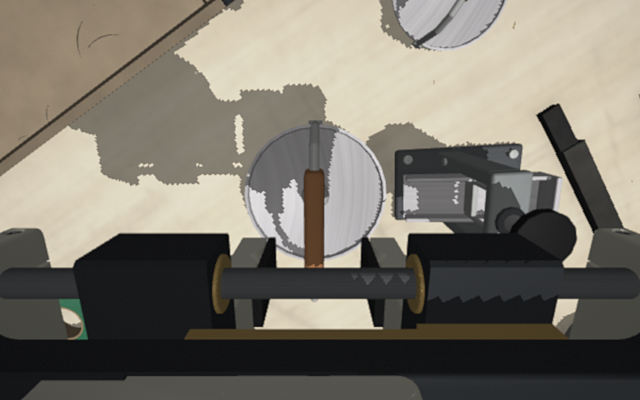

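The grip sits about 2 mm toward tool -y of the finger midline at (313,219), and the fingers straddle it. I'll shift, descend and close.

{"op": "step_arm", "data": {
  "steps": [
    [[0.01,-0.02,0.1,0,0,0],[0.01,-0.02,0.25,0,0,0],[0.01,-0.02,0.4,0,0,0],[0.01,-0.02,0.5,0,0,0],[0.01,-0.02,0.52,0,0,0],[0.01,-0.02,0.52,0,0,0],[0.01,-0.02,0.52,0,0,0]]
  ]
}}

```text
clock: 9.35
tool_pos: [0.4892, -0.1584, 0.0856]
orientation: [180.0, 0.0, 147.5]
force: [0.1, 0.7, -1.0]
opening: 0.043
gripper_force: 0.0
```

{"op": "step_arm", "data": {
  "steps": [
    [[0,0,0,0,0,0],[0,0,0,0,0,0],[0,0,0,0,0,0],[0,0,0,0,0,0]]
  ],
  "jaw": 190
}}

```text
clock: 9.75
tool_pos: [0.4888, -0.1583, 0.0852]
orientation: [180.0, 0.0, 147.4]
force: [-0.3, 1.2, -0.3]
opening: 0.0231
gripper_force: 0.0
```

{"op": "step_arm", "data": {
  "steps": [
    [[0,0,0,0,0,0],[0,0,0,0,0,0],[0,0,0,0,0,0],[0,0,0,0,0,0],[0,0,0,0,0,0],[0,0,0,0,0,0],[0,0,0,0,0,0],[0,0,0,0,0,0],[0,0,0,0,0,0],[0,0,0,0,0,0],[0,0,0,0,0,0],[0,0,0,0,0,0],[0,0,0,0,0,0],[0,0,0,0,0,0],[0,0,0,0,0,0]]
  ],
  "jaw": 255
}}

```text
clock: 11.25
tool_pos: [0.4887, -0.1583, 0.0851]
orientation: [180.0, 0.0, 147.4]
force: [0.7, -0.8, 0.6]
opening: 0.0118
gripper_force: 30.0
```

Gripped: 30 N at 11.8 mm. Now a gentle lift.

{"op": "step_arm", "data": {
  "steps": [
    [[0,0,-0.01,0,0,0],[0,0,-0.02,0,0,0],[0,0,-0.04,0,0,0],[0,0,-0.07,0,0,0],[0,0,-0.11,0,0,0],[0,0,-0.16,0,0,0],[0,0,-0.22,0,0,0],[0,0,-0.28,0,0,0],[0,0,-0.34,0,0,0],[0,0,-0.4,0,0,0],[0,0,-0.46,0,0,0],[0,0,-0.52,0,0,0],[0,0,-0.58,0,0,0],[0,0,-0.64,0,0,0],[0,0,-0.7,0,0,0],[0,0,-0.76,0,0,0],[0,0,-0.82,0,0,0],[0,0,-0.88,0,0,0],[0,0,-0.94,0,0,0],[0,0,-1,0,0,0]]
  ]
}}

```text
clock: 13.25
tool_pos: [0.4887, -0.1583, 0.1855]
orientation: [-180.0, -0.0, 147.4]
force: [0.0, 0.1, -3.8]
opening: 0.0122
gripper_force: 30.0
```

{"op": "step_arm", "data": {
  "steps": [
    [[0,0,-0.06,0,0,0],[0,0,-0.12,0,0,0],[0,0,-0.18,0,0,0],[0,0,-0.24,0,0,0],[0,0,-0.3,0,0,0],[0,0,-0.36,0,0,0],[0,0,-0.42,0,0,0],[0,0,-0.48,0,0,0],[0,0,-0.54,0,0,0],[0,0,-0.6,0,0,0],[0,0,-0.66,0,0,0],[0,0,-0.72,0,0,0],[0,0,-0.77,0,0,0],[0,0,-0.81,0,0,0],[0,0,-0.84,0,0,0],[0,0,-0.86,0,0,0],[0,0,-0.87,0,0,0],[0,0,-0.87,0,0,0],[0,0,-0.87,0,0,0],[0,0,-0.87,0,0,0]]
  ]
}}

```text
clock: 15.25
tool_pos: [0.4886, -0.1583, 0.2719]
orientation: [-180.0, -0.0, 147.4]
force: [0.8, 0.7, -2.5]
opening: 0.0116
gripper_force: 30.0
```

Run:
```python
from plant import *
from h import *
print(get_obs()['joint_pos'].round(1))
p,d=snapshot('top');cv2.imwrite('pics/t2.png',cv2.resize(p[130:270,230:420],None,fx=4,fy=4,interpolation=cv2.INTER_CUBIC)[...,::-1])
p,d=snapshot('wrist');c=calibration('wrist');np.savez('w4.npz',p=p,d=d,**{k:np.array(v) for k,v in c.items()});cv2.imwrite('pics/w4.png',p[...,::-1])
```

```text
[   4.     3.6  -15.2   -0.   -71.2 -126.5]
```

View pics/w4.png

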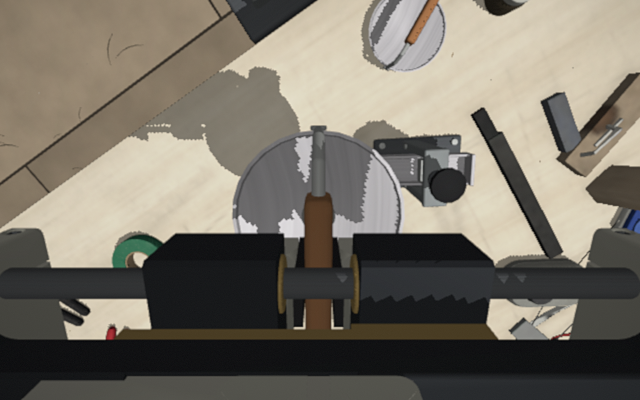

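The dish is held in the air and level, with the ball hidden behind the fingers. The load of about 2.7 N matches dish plus ball. Next is a slow quarter turn, world +92.5°, to line up with the chute.

{"op": "step_arm", "data": {
  "steps": [
    [[0,0,0,0,0,-0.01],[0,0,0,0,0,-0.03],[0,0,0,0,0,-0.06],[0,0,0,0,0,-0.1],[0,0,0,0,0,-0.15],[0,0,0,0,0,-0.2],[0,0,0,0,0,-0.25],[0,0,0,0,0,-0.3],[0,0,0,0,0,-0.35],[0,0,0,0,0,-0.4],[0,0,0,0,0,-0.45],[0,0,0,0,0,-0.5],[0,0,0,0,0,-0.55],[0,0,0,0,0,-0.6],[0,0,0,0,0,-0.65],[0,0,0,0,0,-0.7],[0,0,0,0,0,-0.75],[0,0,0,0,0,-0.8]]
  ]
}}

```text
clock: 17.15
tool_pos: [0.4888, -0.1583, 0.2721]
orientation: [-180.0, 0.0, 170.5]
force: [0.1, -1.0, -2.4]
opening: 0.0117
gripper_force: 30.0
```

{"op": "step_arm", "data": {
  "steps": [
    [[0,0,0,0,0,-0.05],[0,0,0,0,0,-0.1],[0,0,0,0,0,-0.15],[0,0,0,0,0,-0.2],[0,0,0,0,0,-0.25],[0,0,0,0,0,-0.3],[0,0,0,0,0,-0.35],[0,0,0,0,0,-0.4],[0,0,0,0,0,-0.45],[0,0,0,0,0,-0.5],[0,0,0,0,0,-0.55],[0,0,0,0,0,-0.6],[0,0,0,0,0,-0.65],[0,0,0,0,0,-0.7],[0,0,0,0,0,-0.75],[0,0,0,0,0,-0.8]]
  ]
}}

```text
clock: 18.75
tool_pos: [0.4887, -0.1583, 0.2721]
orientation: [-180.0, 0.0, -166.6]
force: [-0.2, 1.3, -2.7]
opening: 0.012
gripper_force: 30.0
```

{"op": "step_arm", "data": {
  "steps": [
    [[0,0,0,0,0,-0.05],[0,0,0,0,0,-0.1],[0,0,0,0,0,-0.15],[0,0,0,0,0,-0.2],[0,0,0,0,0,-0.25],[0,0,0,0,0,-0.3],[0,0,0,0,0,-0.35],[0,0,0,0,0,-0.4],[0,0,0,0,0,-0.45],[0,0,0,0,0,-0.5],[0,0,0,0,0,-0.55],[0,0,0,0,0,-0.6],[0,0,0,0,0,-0.65],[0,0,0,0,0,-0.7],[0,0,0,0,0,-0.75],[0,0,0,0,0,-0.8]]
  ]
}}

```text
clock: 20.35
tool_pos: [0.4887, -0.1584, 0.2721]
orientation: [-180.0, -0.0, -143.7]
force: [-0.4, -0.1, -2.5]
opening: 0.0119
gripper_force: 30.0
```

{"op": "step_arm", "data": {
  "steps": [
    [[0,0,0,0,0,-0.05],[0,0,0,0,0,-0.1],[0,0,0,0,0,-0.15],[0,0,0,0,0,-0.2],[0,0,0,0,0,-0.25],[0,0,0,0,0,-0.3],[0,0,0,0,0,-0.35],[0,0,0,0,0,-0.4],[0,0,0,0,0,-0.45],[0,0,0,0,0,-0.5],[0,0,0,0,0,-0.55],[0,0,0,0,0,-0.6],[0,0,0,0,0,-0.65],[0,0,0,0,0,-0.7],[0,0,0,0,0,-0.75],[0,0,0,0,0,-0.79],[0,0,0,0,0,-0.82],[0,0,0,0,0,-0.83],[0,0,0,0,0,-0.83],[0,0,0,0,0,-0.83]]
  ]
}}

```text
clock: 22.35
tool_pos: [0.4887, -0.1583, 0.2721]
orientation: [-180.0, -0.0, -120.0]
force: [-0.9, 0.4, -4.3]
opening: 0.0116
gripper_force: 30.0
```

{"op": "step_arm", "data": {
  "steps": [
    [[0,0,0,0,0,0],[0,0,0,0,0,0],[0,0,0,0,0,0],[0,0,0,0,0,0],[0,0,0,0,0,0],[0,0,0,0,0,0],[0,0,0,0,0,0],[0,0,0,0,0,0],[0,0,0,0,0,0],[0,0,0,0,0,0],[0,0,0,0,0,0],[0,0,0,0,0,0],[0,0,0,0,0,0],[0,0,0,0,0,0],[0,0,0,0,0,0],[0,0,0,0,0,0],[0,0,0,0,0,0],[0,0,0,0,0,0],[0,0,0,0,0,0],[0,0,0,0,0,0]]
  ]
}}

```text
clock: 24.35
tool_pos: [0.4887, -0.1583, 0.2721]
orientation: [180.0, 0.0, -120.0]
force: [0.3, -0.4, -2.6]
opening: 0.012
gripper_force: 30.0
```

Run:
```python
from plant import *
from h import *
ims=[]
for n in('scene','top','wrist'):
    p,d=snapshot(n);c=calibration(n);np.savez(n+'5.npz',p=p,d=d,**{k:np.array(v) for k,v in c.items()})
    if n!='scene':
        K,R,t=cam(c);q=R@np.array([.489,-.158,.2])+t;u=K@q/q[2];print(n,u[:2])
        x,y=int(np.clip(u[0]-75,0,490)),int(np.clip(u[1]-75,0,250))
        ims.append(cv2.resize(p[y:y+150,x:x+150],(400,400),interpolation=cv2.INTER_CUBIC))
cv2.imwrite('pics/m5.png',np.hstack(ims)[...,::-1])
```

```text
top [339.76163056 201.12668653]
wrist [317.13589919 211.66333847]
```

View pics/m5.png

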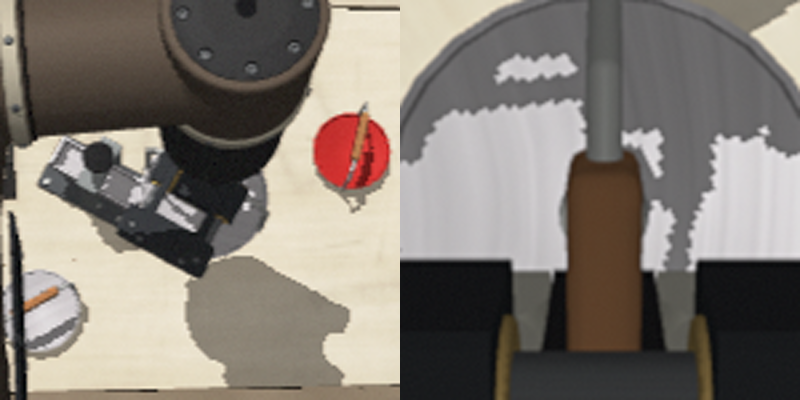

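The crop shows the grip along the tool x axis with ball edges bulging on both sides of it at about (603,200), right where the dish middle projects. I'll check level from depth.

Run:
```python
from h import *
A=[]
for n in('wrist5','scene5','top5'):
    c=dict(np.load(n+'.npz'));P=cloud(c,c['d']);q=P[c['d']>0]-[.489,-.158,0];r=np.hypot(q[:,0],q[:,1]);m=(r<.064)&(q[:,2]>.15)&(q[:,2]<.235);q=q[m];r=r[m]
    print(n,len(q))
    if len(q)<30: continue
    rr=(r>.028)&(r<.054);X=q[rr];M=np.c_[X[:,:2],r[rr],np.ones(rr.sum())];w=np.ones(len(X))
    for _ in range(15):
        s=np.linalg.lstsq(M*w[:,None],X[:,2]*w,rcond=None)[0];e=X[:,2]-M@s;w=1/(1+(e/.003)**2)
    print(len(X),s,'tilt deg x,y',np.degrees(np.arctan(s[:2])).round(2))
    b=q[(r<.02)];print('inner n',len(b))
    if len(b): h=b[(b[:,2]>.203)&(b[:,2]<.222)];print('ball pts',len(h),h.mean(0) if len(h) else '')
p=np.load('scene5.npz')['p'];c=dict(np.load('scene5.npz'));K,R,t=cam(c);u=K@(R@np.array([.489,-.158,.22])+t);u=u/u[2];print(u)
x,y=int(u[0])-80,int(u[1])-80;x=min(max(x,0),480);y=max(y,0);cv2.imwrite('pics/s5.png',cv2.resize(p[y:y+160,x:x+160],(600,600),interpolation=cv2.INTER_CUBIC)[...,::-1])
```

```text
wrist5 12883
7923 [ 0.00312625 -0.00997107  0.35011703  0.18765189] tilt deg x,y [ 0.18 -0.57]
inner n 917
ball pts 62 [ 0.00074956 -0.00052071  0.20989   ]
scene5 0
top5 483
291 [-0.03991937 -0.00677857  0.37111044  0.18672166] tilt deg x,y [-2.29 -0.39]
inner n 30
ball pts 0 
[342.99744951 150.43571229   1.        ]
```

View pics/s5.png

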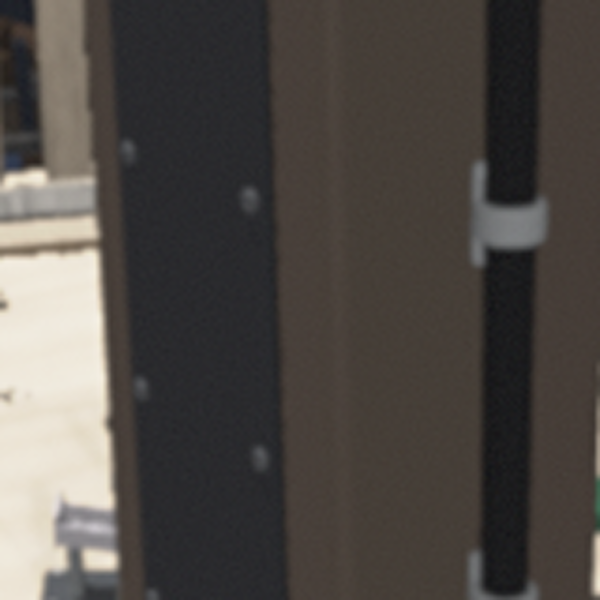

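The scene camera is blocked by the arm. The wrist depth shows the dish level to about 0.6° and the ball within 1 mm of the middle. The dish's underside is about 0.19 m up, so I'm handing in.

```bash
python3 -c "
from plant import *
print(close_job())"
```

```text
the job is handed in; nothing more can be done
None
```

I handed the job in with all steps done in order: plunger pressed to its stop, ball in the middle of the dish (within 1 mm), dish lifted and turned about 92.5° so the grip lies within about 1° of the chute line, and held still about 0.19 m up, level to about 0.6° by wrist depth (a sparser top-camera fit read 2.3°).

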